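Back up a meter housing's lug with packers and a wedge

ROBOT

A 7-joint arm with a two-finger parallel gripper is mounted at the origin on the work surface. World frame = base frame: x ahead of the robot, y to its left, z up, the work surface at z = 0. Lengths are in m, angles in rad, forces in N, time in s.
With the tool pointing down it reaches from about 0.425 to 0.925 m from the base axis. Payload 6.8 kg.
Tool frame: the origin (TCP) lies on the front face of the gripper's body, between the roots of the fingers; the fingertips stand 73 mm ahead of it and the grasp point (between the pads) lies 54 mm ahead of it (env.nose_length is the distance from the TCP to the fingertips, in m); z points along the fingers, y is the line along which they close (so a half turn about z gives the same grasp; the last joint's range is limited). The gripper opens to 85 mm and grips with 20 to 120 N. Pads are 22 mm wide; open, the fingers measure 114 mm over their backs; the gripper's body (76 mm by 85 mm) begins 54 mm behind the grasp point. The pads swing forward as they close: fully open they stand 13 mm farther back than shut.
Start: joints at [-1.413, 0.477, 0.022, 1.555, -0.011, 1.109, -0.083], TCP at [0.177, 0.651, 0.304] pointing down, gripper open.
Joint ranges: [-2.96, 2.96], [-0.34, 2.1], [-1.41, 1.46], [0.24, 2.44], [-1.37, 4.51], [0.17, 1.92], [-2.96, 2.96]. Speed limits (rad/s): [2.39, 2.39, 3.14, 3.14, 3.14, 3.14, 3.14].

INTERFACE

Orientations are given as a unit quaternion [w, x, y, z].
In Python, from cell import env, kin, camera, calibration, job gives the robot as it stands. The module is installed in compiled form; this text tells all that it offers. Calls block until the motion is done:
- env.reach(position, orientation): joint-space move of the TCP to a pose.
- env.movel(position, velocity=0.15, rot=None, stop_force=None): straight line of the TCP; rot=None keeps the orientation; velocity is the mean speed in m/s. With stop_force (N) it stops when the force on the tool has changed by that much, and returns True; else False.
- env.goto_joints(angles): joint-space move.
- env.grip(opening, f_grip=None): finger opening in m; f_grip is the grip in N (None keeps the last); returns when the fingers have stopped.
- env.dwell(seconds).
- kin.inverse_kinematics(position, orientation): joint angles nearest the present ones, or None.
- env.get_state(): the state.
- camera(name): name is "scene" or "top" or "wrist"; returns (picture, depth): 480x640x3 uint8, blue, green, red; 480x640 float32, m along the optical axis (not along the pixel's ray), 0 where there is no reading.
- calibration(name): a dict with "fx", "fy", "cx", "cy" (pixels), "rvec" (rotation vector, rad) and "tvec" (3), from world to camera coordinates, as OpenCV has them. Camera axes: x right, y down, z forward; pixel columns grow to the right and rows downward; lengths in m; the calibration is good to about 2 mm. A picture is of the moment at which its call begins: read the wrist's pose just before it. calibration takes no time and is no camera call; for the wrist camera it gives the pose at the moment of the call.
A pose or a line that the arm cannot do raises env.PlanningError and nothing moves.
- job.job_done(): hands the job in; it is judged then, once.
The state is a dict: "time": time; "qpos": joint angles; "joint_velocities": joint speeds; "joint_torque": joint torques, N m; "tcp_pos": TCP position; "orientation": TCP orientation; "force": force on the tool from outside, world axes, zero at the start; "torque": the same for the moment, N m; "opening": finger opening in m; "gripper_force": force on a finger pad.
Only numpy, scipy, OpenCV 4.12 (cv2) and the standard library are available. Lean on these libraries where they do the work, as an engineer would, in place of code of your own. Each camera call takes 0.05 s, during which the arm holds its last target. There are 200 camera calls.

TASK

The brass pin in the meter housing's overhanging lug is about to be driven, so the lug must be backed up solidly from below: first draw the red-ended setting gauge out from under the lug and lay it back flat in its red-labelled pocket of the rack. Then slide steel packers flat under the lug, one on another, pushed home to the stop bar and let go, until the steel wedge, slid thin end first along the top of the stack, jams tight under the lug before its slope runs out. Finish still holding the wedge, pushing it in with firm hand pressure (no hammering) so that lug, wedge and packers stay tight; leave unused packers in their pockets and everything else on the counter alone.

Things in the scene. Friction and masses are not known exactly. Their poses are not given: they have to be found in the camera images.
- bed (a point): point on top of the jig's base plate, 10 mm above the counter, straight below the middle of the lug's front edge; x points level into the gap under the lug, the way packers go in (roughly to the robot's left), y across, z up
- jig: dark steel base plate, 470 x 170 x 10, fixed; origin 10 mm below point bed, same axes; flat and clear for fingers from x = -90 mm to the lug. A steel stop bar 60 wide and 16 high stands across it, near face at x = 66 mm: packers go in up to it
- rack: wooden board 300 x 236 x 6, fixed, with six flat pockets in two rows of three, 74 mm apart in y, 145 mm in x; which colour is where changes. Origin at the centre of its underside, axes as the pockets'
- housing: green cast meter housing, 300 x 130 x 105, lying on its back, strapped fast over the plate (fixed). Origin: middle of the lower front edge of its lug; axes as point bed. The lug, 44 wide, 14 thick, overhangs 66 mm; boss and brass pin on it reach 34 mm above the origin. Its flat underside is 17 to 29.5 mm above the plate (height of this origin over point bed); the gap goes on beneath the housing
- gauge: brass setting gauge, 115 long x 30 wide x 12 thick, about 0.35 kg, red-painted over the last 30 mm of its tail; origin at the centre of its underside, x along its length from red tail to plain blade end, z up. Starts flat on the base plate, blade loose under the lug, red tail sticking out
- packer1: flat ground steel packer, bare metal, 115 long x 30 wide x 8 thick, about 0.2 kg; origin at the centre of its underside, x along its length, z up; both ends alike. Starts lying in a white-labelled pocket; the three packers are alike
- packer2: flat ground steel packer, bare metal, 115 long x 30 wide x 8 thick, about 0.2 kg; origin at the centre of its underside, x along its length, z up; both ends alike. Starts lying in a white-labelled pocket; the three packers are alike
- packer3: flat ground steel packer, bare metal, 115 long x 30 wide x 8 thick, about 0.2 kg; origin at the centre of its underside, x along its length, z up; both ends alike. Starts lying in a white-labelled pocket; the three packers are alike
- wedge: dark steel wedge, 110 long x 30 wide, 0.3 kg, flat underside; tail a level block 50 long, 16 thick, yellow on top; the rest slopes over 60 mm down to 4 thick at the tip. Origin at the centre of its underside: tip at x = 55 mm, slope from -5 to 55, tail end at -55. Starts flat in the yellow pocket. It stays flat as it bites and the push rises steeply; about 10 N of push jams it well
- slot_red: red-labelled flat pocket of the rack (fixed): the gauge goes here. Origin at the centre of its underside, its floor 4 mm above; x from the open front (plain floor 70 wide, red strip on its edge) to the blade end. Round its far half: side walls 9 high, 38 apart inside, and a red end wall 12 high, inner face at x = 60 mm. A part lies with its centre over the origin, tail to -x
- slot_blue: blue-labelled flat pocket of the rack (fixed): empty, not for this gauge. Origin at the centre of its underside, its floor 4 mm above; x from the open front (plain floor 70 wide, blue strip on its edge) to the blade end. Round its far half: side walls 9 high, 38 apart inside, and a blue end wall 12 high, inner face at x = 60 mm. A part lies with its centre over the origin, tail to -x
- slot_yellow: yellow-labelled flat pocket of the rack (fixed): home of the wedge. Origin at the centre of its underside, its floor 4 mm above; x from the open front (plain floor 70 wide, yellow strip on its edge) to the blade end. Round its far half: side walls 9 high, 38 apart inside, and a yellow end wall 12 high, inner face at x = 60 mm. A part lies with its centre over the origin, tail to -x
- slot_white1: white-labelled flat pocket of the rack (fixed): home of packer1. Origin at the centre of its underside, its floor 4 mm above; x from the open front (plain floor 70 wide, white strip on its edge) to the blade end. Round its far half: side walls 9 high, 38 apart inside, and a white end wall 12 high, inner face at x = 60 mm. A part lies with its centre over the origin, tail to -x
- slot_white2: white-labelled flat pocket of the rack (fixed): home of packer2. Origin at the centre of its underside, its floor 4 mm above; x from the open front (plain floor 70 wide, white strip on its edge) to the blade end. Round its far half: side walls 9 high, 38 apart inside, and a white end wall 12 high, inner face at x = 60 mm. A part lies with its centre over the origin, tail to -x
- slot_white3: white-labelled flat pocket of the rack (fixed): home of packer3. Origin at the centre of its underside, its floor 4 mm above; x from the open front (plain floor 70 wide, white strip on its edge) to the blade end. Round its far half: side walls 9 high, 38 apart inside, and a white end wall 12 high, inner face at x = 60 mm. A part lies with its centre over the origin, tail to -x
- cup1: steel coin cup, 72 across, 75 high, loose on the counter; origin at the centre of its underside
- cup2: steel coin cup, 72 across, 75 high, loose on the counter; origin at the centre of its underside
- cup3: steel coin cup, 72 across, 75 high, loose on the counter; origin at the centre of its underside
- knob_housing: black bakelite knob housing, 60 across, 34 high, loose; origin at the centre of its underside
- winding_key: nickel winding key with two wings, about 58 x 62 x 8, loose; origin near its middle, on its underside
- hammer: small hammer, 260 long, lying on the counter, 26 high; origin at the middle of its length, underside
- drift: steel drift punch, 135 long, 10 thick, lying on the counter; origin near the middle, underside
Things that resemble listed ones, but are neither listed nor needed, are in the scene too. Leave any blue or white look-alike of the gauge alone.

How it is judged:
By the outcome, as a careful person would: the job done as asked, in the order asked, and still so for the second after the job is handed in, while the arm keeps its last pose, push and grip.
It also fails if it takes over 72 s, if anything falls off the work surface, if the arm or the gripper's body presses on something with over 40 N, if the wrist force passes 120 N, or if a joint passes its speed limit or range.

## Working session

There is one attempt and no reset: what is moved stays moved. The work goes in short steps, each a Python script; the robot and the scene stay as the last script left them, time stands still between calls to the robot, and variables do not carry over. Pictures are saved under pics/ and viewed, at most 13 in all, crops included, and the job is handed in when it is done.

```bash
mkdir -p pics; ls; python3 - <<'E'
from cell import env,camera,calibration
import cv2,numpy as np
for n in("top","scene"):
    p,d=camera(n); cv2.imwrite(f"pics/{n}0.png",p); np.save(f"pics/{n}0.npy",d); c=calibration(n)
    R=cv2.Rodrigues(np.array(c["rvec"]))[0]; print(n,c["fx"],c["cx"],c["cy"],-R.T@np.array(c["tvec"]),R[2])
s=env.get_state();print(s["time"],s["tcp_pos"],s["orientation"],s["opening"])
E
```

```text
pics
top 596.116052977289 321.88218841612235 241.2222138634008 [ 0.28303422 -0.04010585  1.36523326] [ 0.18047239  0.00906113 -0.98353831]
scene 617.7487551567699 319.11109613021637 238.61989540689163 [ 1.56654305 -0.20293875  1.12516076] [-0.69879888  0.09775931 -0.70860655]
0.1 [0.17716848 0.65090052 0.30301017] [-6.06345386e-05  1.32503253e-01  9.91182220e-01 -8.31108747e-04] 0.08531850124719335
```

View pics/top0.png

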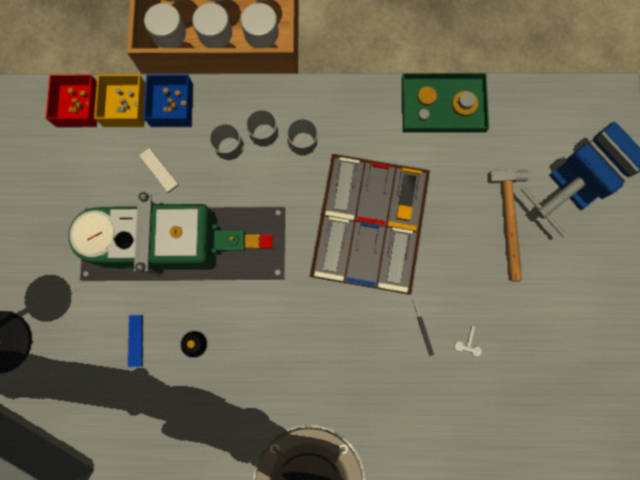

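View pics/scene0.png

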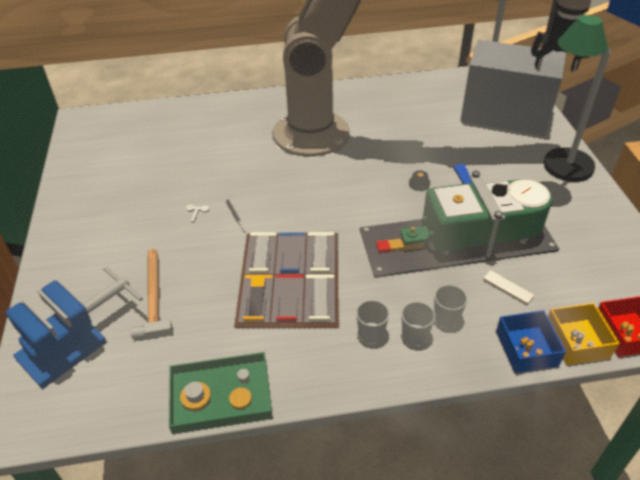

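Candidates in the top view: the real gauge has a red tail at (265,241) with its brass blade going under the lug at (228,240). Look-alikes are the blue bar (135,340), the white bar (158,170) and the red bin (70,100), so I choose (265,241). The rack shows red at the top middle pocket (375,190), yellow/wedge at the top right (408,200), packers at (343,190), (331,250) and (399,260), and the blue pocket at (365,255). The pockets' x points up in the image, because the wedge tail is at the bottom.

```bash
cat > h.py <<'E'
from cell import env,kin,camera,calibration,job
import cv2,numpy as np
from scipy.spatial.transform import Rotation as Ro
def cam(n,c=None):
    c=c or calibration(n); R=cv2.Rodrigues(np.array(c["rvec"],float))[0]; t=np.array(c["tvec"],float).ravel()
    return c,R,t
def ray(px,z,C):
    "pixels (N,2) onto plane z"
    c,R,t=C; px=np.atleast_2d(px).astype(float)
    d=np.c_[(px[:,0]-c["cx"])/c["fx"],(px[:,1]-c["cy"])/c["fy"],np.ones(len(px))]@R; o=-R.T@t
    return o+d*((z-o[2])/d[:,2])[:,None]
def pts(depth,C):
    c,R,t=C; v,u=np.mgrid[:480,:640]
    P=np.stack([(u-c["cx"])/c["fx"]*depth,(v-c["cy"])/c["fy"]*depth,depth],-1)
    return (P-t)@R
def quat(yaw):
    "tool down, tool x axis along world yaw -> closing axis y = yaw-90deg"
    q=Ro.from_matrix(np.array([[np.cos(yaw),np.sin(yaw),0],[np.sin(yaw),-np.cos(yaw),0],[0,0,-1]])).as_quat()
    return [q[3],q[0],q[1],q[2]]
E
python3 - <<'E'
from h import *
C=cam("top"); P=pts(np.load("pics/top0.npy"),C)
for n,u,v in [("counter",300,200),("plate",270,265),("plate2",270,218),("lug",243,233),("lugL",222,233),("boss",232,238),("gtail",265,241),("gbrass",251,241),("pk1",344,180),("pk2",331,250),("pk3",399,262),("red",375,200),("blue",365,255),("wtail",404,212),("board",318,160),("redend",380,165),("redfront",370,219)]:
    b=P[v-2:v+3,u-2:u+3].reshape(-1,3); print(n,np.round(np.median(b,0),4), b[:,2].std().round(4))
g=lambda u,v:ray([[u,v]],0.01,C)[0].round(3)
print(g(286,208),g(285,279),g(81,280))
for n in("wrist",):
    c,R,t=cam(n); print(c["fx"],-R.T@t-env.get_state()["tcp_pos"],R.round(2))
for p,y in [((0.63,0.08,.33),np.pi/2),((0.63,0.08,.33),-np.pi/2),((.6,-.12,.4),0),((.6,-.12,.4),np.pi)]:
    print(y,kin.inverse_kinematics(p,quat(y)))
E
```

```text
counter [0.6319 0.0241 0.0009] 0.2675
plate [0.4764 0.0915 0.0094] 0.0035
plate2 [0.5869 0.0936 0.0089] 0.003
lug [0.5465 0.152  0.041 ] 0.0172
lugL [0.5445 0.198  0.0446] 0.0028
boss [0.5289 0.1726 0.0563] 0.0074
gtail [0.5295 0.1023 0.0217] 0.2633
gbrass [0.53   0.1347 0.0217] 0.2633
pk1 [ 0.6757 -0.0792  0.0187] 0.0029
pk2 [ 0.5097 -0.0486  0.0176] 0.003
pk3 [ 0.4823 -0.2034  0.0176] 0.0024
red [ 0.6298 -0.1518  0.0096] 0.0022
blue [ 0.4993 -0.1267  0.0107] 0.0034
wtail [ 0.5967 -0.2169  0.0246] 0.0031
board [ 0.7309 -0.018  -0.0023] 0.0041
redend [ 0.7112 -0.1638  0.0202] 0.0074
redfront [ 0.5836 -0.1394  0.0096] 0.0033
[0.611 0.056 0.01 ] [0.444 0.057 0.01 ] [0.441 0.525 0.01 ]
356.71507597495474 [-0.06826436  0.01784705  0.0695273 ] [[ 0.26  0.96 -0.  ]
 [ 0.93 -0.25  0.28]
 [ 0.27 -0.07 -0.96]]
1.5707963267948966 [-0.70084514  0.44860036  0.66288139  1.66100689 -0.2987662   1.13554289
  0.04135055]
-1.5707963267948966 [-0.30638263  0.38914495  0.10980869  1.63354383 -0.04617637  1.12143737
  2.95693748]
0 [-0.62763246  0.44146264  1.02298419  1.63888855 -0.39017178  1.28332532
 -1.10516154]
3.141592653589793 [-0.55256464  0.39499335  0.89059128  1.63506986 -0.31907715  1.26525861
  1.96840483]
```

```bash
python3 - <<'E'
from h import *
import pickle
for n,p,y in [("jig",(.53,.075,.27),np.pi/2),("rack",(.53,-.135,.36),-.14)]:
    env.reach(p,quat(y)); env.dwell(.15)
    c=calibration("wrist"); im,d=camera("wrist"); pickle.dump((im,d,c),open(f"pics/{n}.pkl","wb")); cv2.imwrite(f"pics/{n}.png",im)
    s=env.get_state(); print(s["time"],s["tcp_pos"],s["qpos"].round(2),s["force"])
E
```

```text
2.7083 [0.52999069 0.0756054  0.26995351] [-0.76  0.32  0.61  1.96 -0.23  0.93 -0.03] [-0.58255216 -0.19642261 -0.33125624]
4.0 [ 0.53013074 -0.13404325  0.35957152] [-0.72  0.35  1.09  1.84 -0.34  1.15 -1.21] [ 0.37310653 -0.12170523  0.12699405]
```

View pics/jig.png

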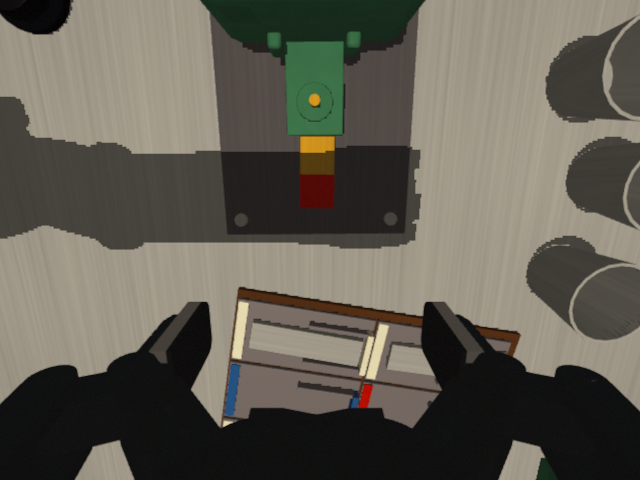

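View pics/rack.png

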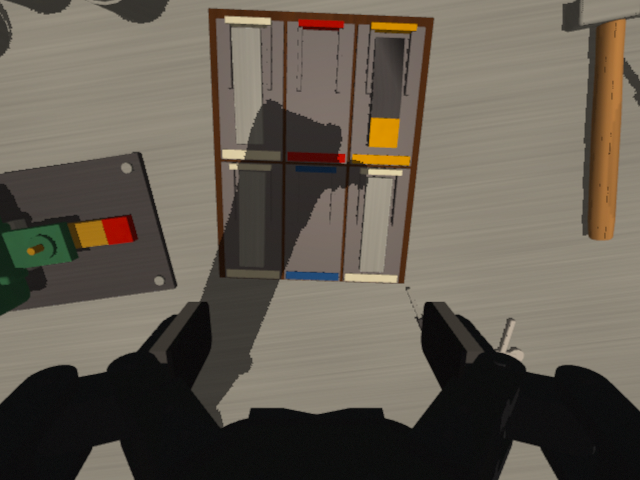

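In the jig view the lug's front edge is at row 134, cols 288–343. The red tail spans cols 300–334, rows 175–208, which confirms it is the real gauge. In the rack view the red pocket has its end wall at (321,24) and its strip at (316,158). Yellow is to its right, with the wedge tail at (384,132). Packers are at (248,80), (253,220) and (376,225).

```bash
python3 - <<'E'
from h import *
import pickle
im,d,c=pickle.load(open("pics/jig.pkl","rb")); C=cam("wrist",c); P=pts(d,C)
def box(n,v0,v1,u0,u1):
    b=P[v0:v1,u0:u1].reshape(-1,3); z=b[:,2]; print(n,np.median(z).round(4),z.mean().round(4),z.std().round(4),len(z)); 
box("lugF",122,131,292,339); box("lugL",60,78,292,338); box("plateR",110,145,355,395); box("plateL",110,145,235,275); box("plateF",190,215,240,290); box("plateF2",190,215,345,390);box("gauge",150,200,305,330);box("boss",90,112,305,311);box("counter",160,230,440,500)
hsv=cv2.cvtColor(im,cv2.COLOR_BGR2HSV)
g=cv2.inRange(hsv,(55,80,30),(85,255,255)); g[:50]=0; g[140:]=0; g[:, :280]=0; g[:,350:]=0
rows=[(v,*np.flatnonzero(g[v])[[0,-1]]) for v in range(60,134,8)]
print("lug rows",rows); cols=[(u,np.flatnonzero(g[:,u])[-1]) for u in range(292,340,6)]; print(cols)
r=cv2.inRange(hsv,(0,150,40),(5,255,255))|cv2.inRange(hsv,(12,150,40),(30,255,255)); r[:130]=0;r[240:]=0
r=cv2.morphologyEx(r,3,np.ones((3,3)))
ys,xs=np.nonzero(r); rows=[(v,*np.flatnonzero(r[v])[[0,-1]]) for v in range(140,210,8)]; print("gauge",rows,ys.max())
for v,a,b in rows: print(ray([[a-.5,v],[b+.5,v]],.022,C)[:,:2].round(4).tolist())
print("tail",ray([[304,ys.max()+.5],[330,ys.max()+.5]],.022,C).round(4).tolist())
for hh in (.027+.014,.031+.014): print("lugedge",ray([[287.5,134],[343.5,134],[286,60],[344,60]],hh,C)[:,:2].round(4).tolist())
print("platefront",ray([[228,235],[405,233]],.01,C)[:,:2].round(4).tolist())
im,d,c=pickle.load(open("pics/rack.pkl","rb")); C=cam("wrist",c); P=pts(d,C); hsv=cv2.cvtColor(im,cv2.COLOR_BGR2HSV)
M={"r":cv2.inRange(hsv,(0,150,60),(6,255,255))|cv2.inRange(hsv,(174,150,60),(180,255,255)),"y":cv2.inRange(hsv,(15,150,90),(30,255,255)),"b":cv2.inRange(hsv,(100,100,50),(130,255,255)),"w":cv2.inRange(hsv,(20,15,60),(35,80,255))}
for k,m in M.items():
    m=m.copy(); m[:,:205]=0; m[:,440:]=0; m[295:]=0
    for cc in cv2.findContours(m,0,1)[0]:
        if cv2.contourArea(cc)>100:
            R=cv2.minAreaRect(cc); x=cv2.boundingRect(cc); print(k,np.round(R[0],1),np.round(R[1],1),R[2].__round__(1),"z",np.median(P[x[1]:x[1]+x[3],x[0]:x[0]+x[2],2]).round(4),ray([R[0]],.0105,C)[0][:2].round(4))
for z,a in ((.006,((210,10),(433,18),(404,283),(221,277))),): print(ray(np.array(a),z,C)[:,:2].round(4).tolist())
E
```

```text
lugF 0.0459 0.0465 0.0143 423
lugL 0.0458 0.0461 0.0102 828
plateR 0.0096 0.0115 0.0249 1400
plateL 0.0097 0.0118 0.0264 1400
plateF 0.0096 0.0099 0.0094 1250
plateF2 0.0096 0.0105 0.017 1125
gauge 0.0218 0.023 0.0201 1250
boss 0.052 0.0536 0.0046 132
counter -0.0006 0.0008 0.0216 4200
lug rows [(60, np.int64(285), np.int64(343)), (68, np.int64(286), np.int64(342)), (76, np.int64(286), np.int64(342)), (84, np.int64(286), np.int64(343)), (92, np.int64(286), np.int64(343)), (100, np.int64(286), np.int64(342)), (108, np.int64(287), np.int64(342)), (116, np.int64(287), np.int64(342)), (124, np.int64(287), np.int64(342)), (132, np.int64(287), np.int64(342))]
[(292, np.int64(134)), (298, np.int64(134)), (304, np.int64(134)), (310, np.int64(134)), (316, np.int64(134)), (322, np.int64(134)), (328, np.int64(134)), (334, np.int64(134))]
gauge [(140, np.int64(300), np.int64(334)), (148, np.int64(300), np.int64(334)), (156, np.int64(300), np.int64(334)), (164, np.int64(300), np.int64(333)), (172, np.int64(300), np.int64(333)), (180, np.int64(299), np.int64(334)), (188, np.int64(299), np.int64(33
[... 926 characters left out ...]
46.1  8.3] 2.4 z 0.021 [ 0.7006 -0.2395]
b [311.5 275.3] [51.2  7.4] 2.1 z 0.0107 [ 0.4382 -0.1161]
w [370.5 277.7] [52.9  8.1] 2.0 z 0.0106 [ 0.425  -0.1891]
w [252.5 273.5] [53.3  8.1] 2.4 z 0.0106 [ 0.4507 -0.0432]
w [375.  223.8] [25.6 94.8] 5.4 z 0.0175 [ 0.4934 -0.2011]
w [252. 219.] [94. 24.] 90.0 z 0.0177 [ 0.5194 -0.0556]
w [380.9 171.4] [42.   6.3] 2.5 z 0.0212 [ 0.5543 -0.2134]
w [249.9 166.5] [42.   6.4] 2.0 z 0.0212 [ 0.5803 -0.0647]
w [250.9 154.4] [58.1  9.3] 2.2 z 0.0105 [ 0.5935 -0.0683]
w [248.  80.] [126.  46.] 90.0 z 0.0173 [ 0.6706 -0.0798]
w [322. 147.] [294. 234.] 90.0 z 0.0096 [ 0.5905 -0.1496]
[[0.7423, -0.0526], [0.7034, -0.2815], [0.41, -0.2313], [0.4498, -0.0016]]
```

```bash
python3 - <<'E'
import cv2
im=cv2.imread("pics/rack.png")[0:300,200:445]; cv2.imwrite("pics/rackc.png",cv2.convertScaleAbs(cv2.resize(im,None,fx=2,fy=2,interpolation=2),alpha=1.6))
E
```

```text
(no output)
```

View pics/rackc.png

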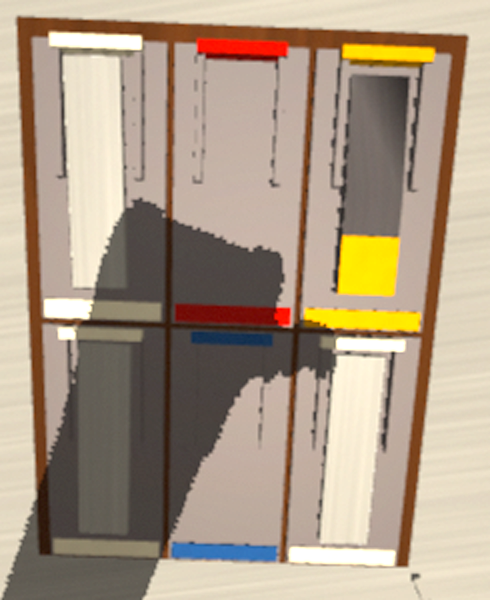

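The lug underside is about 22.2 mm above the plate, so one packer leaves a gap of about 14 mm (51 mm of the slope engaged). I'll add a second only if the wedge doesn't jam. The pocket frames fit a rack yaw of −10°. First the gauge.

```bash
cat >> h.py <<'E'
JY=np.deg2rad(90.4); JX=np.array([np.cos(JY),np.sin(JY)]); BED=np.array([.5289,.1503])
RY=np.deg2rad(-10.); RX=np.array([np.cos(RY),np.sin(RY)]); RYv=np.array([-RX[1],RX[0]]); RC=np.array([.5764,-.1418])
def jig(x,y=0): return BED+x*JX+y*np.array([-JX[1],JX[0]])
def slot(r,c,x=0,y=0): return RC+(.0725*r+x)*RX+(.074*c+y)*RYv   # r=+-1, c=1 left,0,-1
def st(m=""):
    s=env.get_state(); print(m,"t",round(s["time"],2),"tcp",s["tcp_pos"].round(4),"F",s["force"].round(1),"T",s["torque"].round(2),"op",round(s["opening"],4),"gf",np.round(s["gripper_force"],1)); return s
def lin(xy,z,v=.2,**k): return env.movel([xy[0],xy[1],z],velocity=v,**k)
def snap(n):
    import pickle
    c=calibration("wrist"); im,d=camera("wrist"); cv2.imwrite(f"pics/{n}.png",im); pickle.dump((im,d,c),open(f"pics/{n}.pkl","wb"))
E
python3 - <<'E'
from h import *
g=np.array([.5297,.1189]); yaw=np.deg2rad(89.6)
env.grip(.044,100)
env.reach([*g,.15],quat(yaw)); st()
print(lin(g,.0855,.12,stop_force=6)); st("down")
env.grip(.02,100); st("grip")
lin(g,.0875,.1); print(lin(g-.078*JX,.0875,.2,stop_force=15)); st("out")
p=g-.078*JX; lin(p,.15)
q=slot(1,0,-.026); env.reach([*q,.125],quat(RY)); st("over"); snap("over_red")
E
```

```text
t 5.73 tcp [0.5304 0.118  0.1506] F [-0.  -0.3 -0.3] T [ 0.01  0.04 -0.03] op 0.0442 gf 0.0
False
down t 6.42 tcp [0.5302 0.1186 0.0859] F [0.8 0.6 0.9] T [-0.07 -0.01 -0.05] op 0.0438 gf 0.0
grip t 6.72 tcp [0.5305 0.1189 0.0869] F [-1.9 -0.8  6.3] T [-0.19  0.32 -0.08] op 0.0269 gf 98.5
False
out t 7.51 tcp [0.5301 0.0403 0.0874] F [ 0.4 -0.6 -2.8] T [-0.03 -0.04 -0.03] op 0.0266 gf 98.7
over t 8.97 tcp [ 0.6214 -0.1486  0.1235] F [-0.6  1.3 -3.8] T [ 0.07  0.12 -0.01] op 0.0266 gf 98.9
```

View pics/over_red.png

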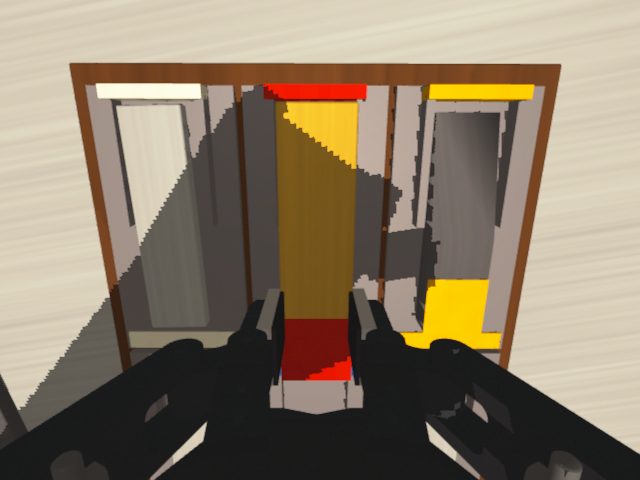

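The gauge is held level and lined up with the red pocket: gauge centre col 317, red end wall centre col 315. Next I lower it and release.

```bash
python3 - <<'E'
from h import *
q=slot(1,0,-.026)
print(lin(q,.100,.15,stop_force=12)); print(lin(q,.0860,.06,stop_force=5)); st("down")
env.grip(.040); st("open")
lin(q,.15,.25); 
snap("red_done")
# packer2: bottom-left pocket
py=np.deg2rad(-8.5); c=np.array([.5208,-.0572]); p=c-.035*np.array([np.cos(py),np.sin(py)])
env.reach([*p,.19],quat(py)); env.dwell(.1); st("over p2"); snap("over_p2")
E
python3 - <<'E'
import cv2,numpy as np
a=cv2.imread("pics/red_done.png")[:420];b=cv2.imread("pics/over_p2.png")[:420]
cv2.imwrite("pics/pair.png",cv2.resize(np.hstack([a,b]),(800,262),interpolation=3))
E
```

```text
False
True
down t 9.63 tcp [ 0.623  -0.1501  0.087 ] F [-1.2  0.9  5.7] T [0.14 0.15 0.01] op 0.0267 gf 100.0
open t 9.92 tcp [ 0.6221 -0.1495  0.0858] F [-0.5  0.1 -0.1] T [ 0.02  0.01 -0.05] op 0.0401 gf 0.0
over p2 t 11.2 tcp [ 0.4873 -0.0525  0.19  ] F [-0.3 -0.3  0.4] T [-0.09 -0.02 -0.05] op 0.0401 gf 0.0
```

View pics/pair.png

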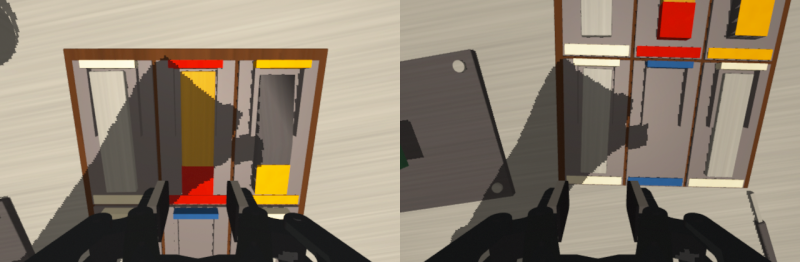

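The left half shows the gauge lying flat in the red pocket. The right half shows packer2 at about (597,115), central ahead of the fingers. I'll measure its axis and tail from depth.

```bash
python3 - <<'E'
from h import *
import pickle
im,d,c=pickle.load(open("pics/over_p2.pkl","rb")); P=pts(d,cam("wrist",c))
q=P.reshape(-1,3); rel=q[:,:2]-slot(-1,1); x=rel@RX; y=rel@RYv
for n,z0,z1 in (("floor",-1,1),):
    s=(abs(x+.03)<.02)&(abs(abs(y)-.025)<.005); print("floor z",np.median(q[s,2]))
s=(x<-.005)&(x>-.08)&(abs(y)<.03)&(q[:,2]>.0145)&(q[:,2]<.022); print(s.sum(),"top z",np.median(q[s,2]),"tail x",np.percentile(x[s],[.5,1,2]))
for a in np.arange(-.055,-.005,.01):
    t=s&(abs(x-a)<.005); print(a.round(3),np.percentile(y[t],[3,50,97]).round(4))
s=(abs(y)<.012)&(abs(x)<.075)&(q[:,2]>.0145)&(q[:,2]<.0195); print("front x",np.percentile(x[s],[98,99,99.5]))
E
```

```text
floor z 0.17237733970846736
2949 top z 0.01763653814325983 tail x [-0.056131   -0.05577409 -0.05520533]
-0.055 [-0.0119  0.0019  0.0156]
-0.045 [-0.0122  0.002   0.0157]
-0.035 [-0.0121  0.0016  0.0157]
-0.025 [-0.0124  0.0017  0.0155]
-0.015 [-0.0126  0.0013  0.0152]
front x [0.05680124 0.05773366 0.05915914]
```

```bash
python3 - <<'E'
from h import *
p=slot(-1,1,-.034,.0018); y=np.deg2rad(-10.9)
env.reach([*p,.13],quat(y)); lin(p,.0875,.12,stop_force=6); st("down")
env.grip(.02,100); st("grip")
lin(p,.0885,.05); lin(p,.15,.25); st("lift")
j=jig(-.110); env.reach([*j,.14],quat(JY)); st("over jig"); snap("p_over_jig")
print(lin(j,.0870,.08,stop_force=4)); st("down")
E
```

```text
down t 12.1 tcp [ 0.4854 -0.0491  0.0886] F [ 0.4 -0.2 -0.1] T [-0.06  0.03 -0.06] op 0.04 gf 0.0
grip t 12.46 tcp [ 0.4855 -0.0491  0.0893] F [-2.7  0.3 13.7] T [0.21 0.6  0.02] op 0.023 gf 97.8
lift t 13.11 tcp [ 0.4849 -0.0482  0.1505] F [-1.2 -0.2 -1.7] T [0.05 0.14 0.08] op 0.0224 gf 98.4
over jig t 14.22 tcp [0.529  0.0398 0.1392] F [ 0.5 -0.2 -1.9] T [-0.03 -0.06 -0.03] op 0.0221 gf 98.4
True
down t 14.89 tcp [0.5288 0.0399 0.0886] F [-0.3  0.   3.7] T [ 0.05 -0.11  0.02] op 0.0222 gf 101.6
```

View pics/p_over_jig.png

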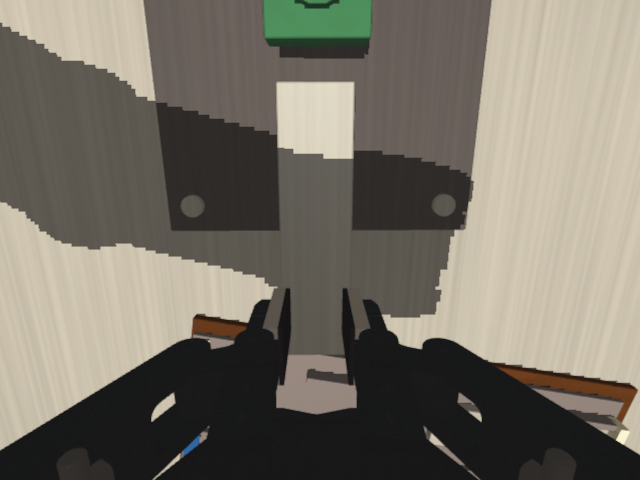

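The packer is held level with its front edge at row 82, centred at col 315 against the lug at 318. Next I slide it home.

```bash
python3 - <<'E'
from h import *
s=env.get_state()["tcp_pos"]; 
env.movel([s[0],s[1],.0892],velocity=.05)
print(lin(jig(-.040),.0892,.15,stop_force=12)); st("mid")
print(lin(jig(-.012),.0892,.05,stop_force=10)); s=st("home")
print("jig x",(s["tcp_pos"][:2]-BED)@JX)
env.dwell(.1); env.grip(.040); st("open")
xy=s["tcp_pos"][:2]; lin(xy,.0905,.1); lin(jig(-.060),.12,.2)
lin(jig(-.090),.19,.3); env.dwell(.1); snap("p_home")
# on to the wedge
p=slot(1,-1,-.03,.003); env.reach([*p,.19],quat(RY)); env.dwell(.1); st(); snap("over_w")
import pickle
im,d,c=pickle.load(open("pics/over_w.pkl","rb")); C=cam("wrist",c); P=pts(d,C)
m=cv2.inRange(cv2.cvtColor(im,cv2.COLOR_BGR2HSV),(15,150,90),(30,255,255))
for cc in cv2.findContours(m,0,1)[0]:
    if cv2.contourArea(cc)>300:
        R=cv2.minAreaRect(cc); b=ray(cv2.boxPoints(R),.026,C)[:,:2]-slot(1,-1); print(cv2.contourArea(cc),np.round(R[0]),R[2],np.c_[b@RX,b@RYv].round(4).tolist())
im,d,c=pickle.load(open("pics/p_home.pkl","rb")); q=pts(d,cam("wrist",c)).reshape(-1,3); r=q[:,:2]-BED; x=r@JX; y=r@[-JX[1],JX[0]]
s=(x<-.005)&(x>-.085)&(abs(y)<.03)&(q[:,2]>.0145)&(q[:,2]<.022); print(s.sum(),"top",np.median(q[s,2]),"tail",np.percentile(x[s],[.5,1,2]),np.percentile(y[s],[2,98]))
for a in (-.04,-.03,-.02,-.01):
    t=s&(abs(x-a)<.004); print(a,np.percentile(y[t],[3,97]).round(4),np.median(q[t,2]).round(4))
E
```

```text
False
mid t 15.76 tcp [0.5295 0.1123 0.0895] F [0.6 3.8 5.4] T [ 0.82 -0.06 -0.04] op 0.0225 gf 102.9
True
home t 16.18 tcp [0.5294 0.1247 0.0895] F [-0.3 -2.1  4.7] T [-0.3   0.02  0.06] op 0.0226 gf 104.0
jig x -0.02561714935314178
open t 16.6 tcp [0.5292 0.126  0.0892] F [-0.   0.  -0.7] T [ 0.   -0.04  0.01] op 0.0402 gf 0.0
 t 18.99 tcp [ 0.6062 -0.2171  0.1895] F [0.  1.1 0. ] T [-0.02 -0.01 -0.05] op 0.0401 gf 0.0
1076.0 [320. 290.] 90.0 [[-0.0568, 0.0325], [-0.0565, -0.0294], [-0.0664, -0.0298], [-0.0667, 0.0328]]
1758.5 [318. 260.] 90.0 [[-0.0246, 0.0181], [-0.0245, -0.0118], [-0.0543, -0.0124], [-0.0545, 0.0184]]
5655.5 [211. 175.] 88.50566101074219 [[0.0577, 0.0859], [0.0586, 0.0552], [-0.0255, 0.0579], [-0.0266, 0.0919]]
863.0 [322. 100.] 90.0 [[0.0666, 0.0237], [0.0668, -0.0212], [0.06, -0.0215], [0.0598, 0.0238]]
3206 top 0.017548776689973858 tail [-0.04989858 -0.04928116 -0.04903674] [-0.01333043  0.01536493]
-0.04 [-0.0127  0.0152] 0.0175
-0.03 [-0.0132  0.0151] 0.0175
-0.02 [-0.013   0.0149] 0.0175
-0.01 [-0.0128  0.0148] 0.0176
```

```bash
python3 - <<'E'
import cv2,numpy as np
a=cv2.imread("pics/p_home.png")[:420];b=cv2.imread("pics/over_w.png")[:420]
cv2.imwrite("pics/pair2.png",cv2.resize(np.hstack([a,b]),(800,262),interpolation=3))
E
```

```text
(no output)
```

View pics/pair2.png

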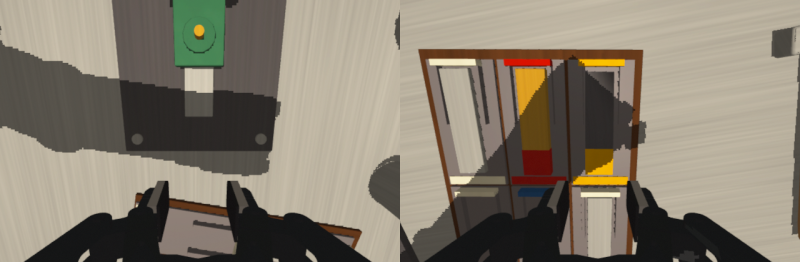

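Left half: the packer is home, its tail measured at jig x = −49 mm and square. Right half: the wedge lies straight in the yellow pocket with its tail end at −54.5 mm. Next I take the wedge with the fingertips above its underside so they don't pinch the packer.

```bash
python3 - <<'E'
from h import *
p=slot(1,-1,-.0375,.003)
env.reach([*p,.13],quat(RY)); lin(p,.0935,.12,stop_force=6); st("down")
env.grip(.02,110); st("grip")
lin(p,.0955,.05); lin(p,.16,.25)
j=jig(-.103,.001); env.reach([*j,.15],quat(JY)); st("over jig")
print(lin(j,.108,.12,stop_force=8)); print(lin(j,.0995,.04,stop_force=3)); s=st("touch")
z=s["tcp_pos"][2]+.0004
lin(j,z,.03); st("raised")
print(lin(jig(-.058,.001),z,.1,stop_force=8)); s=st("mid")
print(lin(jig(-.030,.001),z,.02,stop_force=10)); s=st("jam?")
print("tip jig x",(s["tcp_pos"][:2]-BED)@JX+.093)
env.dwell(.4); st("held")
E
```

```text
down t 19.85 tcp [ 0.5987 -0.218   0.0938] F [-0.1  0.8  0.3] T [ 0.01 -0.01  0.02] op 0.0397 gf 0.0
grip t 20.15 tcp [ 0.599  -0.2182  0.0951] F [-1.4  1.2  5.3] T [0.24 0.37 0.04] op 0.0247 gf 108.1
over jig t 21.88 tcp [0.5287 0.046  0.1496] F [ 0.  -0.5 -2.6] T [-0.07 -0.    0.04] op 0.025 gf 108.9
False
True
touch t 22.62 tcp [0.5297 0.0469 0.1013] F [ 2.1 -0.7  0.8] T [ 0.11 -0.23 -0.06] op 0.025 gf 109.5
raised t 22.88 tcp [0.5292 0.0473 0.1022] F [ 1.8 -0.8  0. ] T [-0.04 -0.43 -0.11] op 0.0247 gf 109.4
True
mid t 23.21 tcp [0.5285 0.0719 0.102 ] F [1.  3.3 3.8] T [ 0.98 -0.    0.01] op 0.025 gf 110.0
True
jam? t 23.9 tcp [0.5283 0.0694 0.102 ] F [-0.5 -0.5  4.4] T [0.05 0.08 0.05] op 0.025 gf 110.1
tip jig x 0.012097915945227342
held t 24.3 tcp [0.5283 0.0694 0.1021] F [ 0.4 -1.7  4. ] T [-0.16  0.15  0.03] op 0.0251 gf 110.2
```

```bash
python3 - <<'E'
from h import *
import pickle
snap("mid_w")
z=.1023
for x in np.arange(-.076,-.030,.004):
    r=lin(jig(x,.001),z,.03,stop_force=14); s=st(f"{x:.3f} {r}")
    if r or s["force"][1]<-9: break
print("tip jig x",(s["tcp_pos"][:2]-BED)@JX+.093)
E
```

```text
-0.076 False t 24.62 tcp [0.5285 0.0724 0.1024] F [-0.1 -2.9  4.7] T [-0.59  0.05  0.06] op 0.0251 gf 110.2
-0.072 False t 24.9 tcp [0.5286 0.076  0.1025] F [-0.4 -4.3  5.8] T [-0.8   0.11 -0.01] op 0.0249 gf 110.4
-0.068 False t 25.18 tcp [0.5287 0.0798 0.1026] F [ 0.5 -5.   7.6] T [-0.84  0.1  -0.01] op 0.0248 gf 110.6
-0.064 False t 25.47 tcp [0.5288 0.0835 0.1028] F [-0.8 -5.3  8.3] T [-1.06  0.07  0.03] op 0.0249 gf 110.8
-0.060 False t 25.75 tcp [0.529  0.0873 0.1029] F [-0.5 -6.2  8.4] T [-1.18  0.07 -0.03] op 0.025 gf 110.9
-0.056 False t 26.03 tcp [0.529  0.0913 0.1029] F [ 0.1 -6.3  9. ] T [-1.15  0.07 -0.03] op 0.0252 gf 111.0
-0.052 False t 26.32 tcp [0.529  0.0953 0.1029] F [ 0.3 -4.9  9.3] T [-1.23  0.06 -0.03] op 0.0245 gf 111.1
-0.048 False t 26.6 tcp [0.529  0.0993 0.1029] F [ 0.1 -6.   9.9] T [-1.17  0.13 -0.02] op 0.025 gf 111.1
-0.044 False t 26.88 tcp [0.529  0.1032 0.1029] F [ 0.3 -5.   9.4] T [-1.26  0.07 -0.01] op 0.0247 gf 111.1
-0.040 False t 27.17 tcp [0.529  0.1072 0.103 ] F [ 0.4 -5.   9.5] T [-1.26  0.08  0.04] op 0.0247 gf 111.1
-0.036 False t 27.45 tcp [0.5289 0.1098 0.103 ] F [ 0.1 -8.6 10.3] T [-2.01  0.04 -0.  ] op 0.0248 gf 111.2
-0.032 False t 27.73 tcp [0.5289 0.1106 0.1029] F [  0.3 -16.7  11.5] T [-3.73  0.11  0.09] op 0.0246 gf 111.3
tip jig x 0.053315959092987496
```

View pics/mid_w.png

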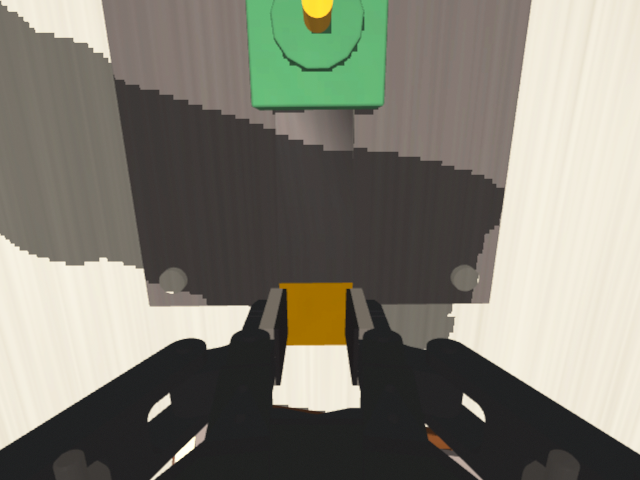

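The picture, taken mid-push, shows the wedge flat on the packer and entering under the lug (lug edge at row 107, yellow tail at rows 283–345). Since then the push has risen steeply at tip x ≈ 53 mm, matching the predicted 51. I'll firm it up slightly and verify.

```bash
python3 - <<'E'
from h import *
import pickle
print(lin(jig(-.031,.001),.1028,.02,stop_force=14)); st()
env.dwell(.6); s=st("held"); snap("jam")
im,d,c=pickle.load(open("pics/jam.pkl","rb")); C=cam("wrist",c)
m=cv2.inRange(cv2.cvtColor(im,cv2.COLOR_BGR2HSV),(12,150,50),(32,255,255))
for cc in cv2.findContours(m,0,1)[0]:
    if cv2.contourArea(cc)>400:
        R=cv2.minAreaRect(cc); r=ray(cv2.boxPoints(R),.034,C)[:,:2]-BED; print(np.round(R[0]),np.c_[r@JX,r@[-JX[1],JX[0]]].round(4).tolist())
print("grip jig x",(s["tcp_pos"][:2]-BED)@JX)
P=pts(d,C); q=P.reshape(-1,3); r=q[:,:2]-BED; x=r@JX; y=r@[-JX[1],JX[0]]
for a in(-.035,-.025,-.018,-.012,-.006): t=(abs(x-a)<.003)&(abs(y)<.01)&(q[:,2]<.045); print(a,t.sum(),np.median(q[t,2]).round(4))
E
```

```text
False
 t 27.98 tcp [0.5288 0.1109 0.103 ] F [  1.1 -19.3   5.5] T [-4.14 -0.25 -0.01] op 0.0249 gf 110.4
held t 28.58 tcp [0.5287 0.1109 0.103 ] F [  1.  -19.3   6.2] T [-4.11 -0.3   0.06] op 0.0248 gf 110.4
[316. 314.] [[-0.0277, 0.016], [-0.0281, -0.0145], [-0.0577, -0.015], [-0.0572, 0.0172]]
[314. 163.] [[0.0263, 0.0054], [0.0261, -0.0043], [0.0158, -0.0042], [0.0159, 0.0057]]
grip jig x -0.03943333441613887
-0.035 623 0.0338
-0.025 636 0.0335
-0.018 676 0.0335
-0.012 688 0.0335
-0.006 638 0.0332
```

View pics/jam.png

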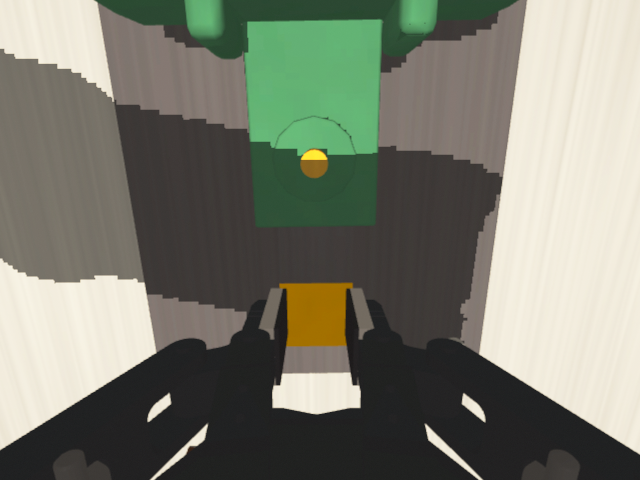

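The wedge lies flat, its top level at 33.5 mm along its length. Its tail is at x = −57.5 mm, so the tip is 52.5 mm in, with about 7 mm of slope left. The push holds steady at 19 N.

```bash
python3 -c "
from h import *
print(job.job_done()); st()"
```

```text
the job is handed in; nothing more can be done
None
the job is handed in; nothing more can be done
```

The job is handed in at about 29 s of the 72 s allowed: the gauge lies flat in the red pocket, one packer is home against the stop bar, and the wedge is jammed flat under the lug with about 7 mm of slope left, still gripped under a steady 19 N push.

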